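# Lay a capped square-tube stub over and set it square in the drill vise

### The job

Get the short capped square-tube stub into the drill vise ready for cross-drilling: put the offcut left between the jaws into the scrap bin, and lay the standing stub over onto its side on a clear bit of the table and let go of it, so that it can be taken again by its two ends (lay it down, do not let it topple). Then set it on the vise bed in the middle of the jaws, flats square to them and its open end on the side of the cam lever, and push the sliding jaw up until it bears on the stub. Leave everything else on the table where it stands.

Things in the scene. Friction and masses are not known exactly. Their poses are not given: they have to be found in the camera images.
- stub: The workpiece: steel square tube 40 x 40 mm, 64 mm long, walls 6 mm, one end closed by a flush 6 mm cap, the other open (28 mm square bore). 0.34 to 0.61 kg. Starts standing on its cap at any yaw, in one of four places shared by chance with tall_tube, round_tube, spray_can. Origin: centre of the cap's outer face; z along the tube to the open end; x, y square to its flats.
- stub_mid (a point): Middle of the stub, on its axis, 32 mm from either end.
- stub_open (a point): Centre of the stub's open end.
- vise: Blue drill vise bolted to the table, left or right, yaw within 0.4. Origin on the table under the work space; x across the gap to the fixed jaw, y along the jaws to the cam lever, z up. Flat bed at z = 32 mm, x -145 to 25, 94 mm wide. Fixed jaw face at x = 25 mm, casting to x = 85. Both jaws 100 mm long (y -50 to 50), tops at z = 77 mm; gap open at both ends. Ears to y = +-74, 17 mm high.
- vise_jaw (a joint): Opening between the jaw faces, m: 0 shut, starts 0.048 to 0.055, at most 0.056. The sliding jaw runs along the vise's x (face at x = 25 mm - opening), 4 N friction, stays where left. 36 mm thick; push its flat back (94 mm long) towards +x to close; the bed behind is bare. Cam lever with black ball on its +y end, y 47 to 75 mm, up to z = 96 mm, moves with it.
- offcut: Solid steel bar end, 30 x 58 x 30 mm (x, y, z), 0.39 kg, lying on the vise bed between the jaws near the middle, its length (its y axis) along the jaws to within 0.12 rad. Origin: centre of its underside.
- offcut_mid (a point): Middle of the offcut.
- bin: Scrap bin: grey sheet-steel open box fixed to the table on the other side from the vise, yaw within 0.3, 200 mm (x) x 150 mm (y) x 89 mm high over its rolled rim, walls and floor 4 mm. Origin: centre of its underside.
- tall_tube: Bystander: open square tube, 40 x 40 mm, 115 mm tall, no cap, standing. Origin: centre of its underside.
- round_tube: Bystander: round tube 44 mm diameter, 64 mm tall, standing. Origin: centre of its underside.
- spray_can: Bystander: grey spray can, 52 mm diameter, 140 mm tall, standing. Origin: centre of its underside.
- post_foot: Bystander: post foot at the far side, 110 mm square base plate 8 mm thick with an upright 60 mm slotted round tube, 158 mm tall in all. Origin: centre of its underside.
- hammer: Bystander: chipping hammer lying at the far right, handle to the right, head to the left; 250 mm long along its x axis (head at x = 75 to 96 mm, 92 mm across), 24 mm high. Origin: under its shaft, near the middle of its length.
- magnet: Bystander: red arrow-shaped welding magnet lying near the robot on its left, about 120 x 80 mm, 18 mm high. Origin: under the middle of its square block.
Not all that is in view belongs to the job. What is shaped like the stub but blue or pink is not meant.

How it is judged:
On the way:
1. the stub lies on its side on the table and has been let go (angle between stub's own z axis and vertical between 1.5 and 1.64 rad and height (world z) of stub_mid below 0.025 m and contact force between stub and the fingers below 0.05 N), for 0.2 s.
At the end, for the whole second after the job is handed in: Offcut in the bin. Stub flat on the vise bed, within 16 mm of the jaws' middle, along the jaws to 0.04 rad, a flat down to 0.05 rad, open end on the lever side, 2 to 3 mm at most off the fixed jaw, sliding jaw closed on it (opening under 42 mm). All released and at rest (x of offcut_mid in the frame of bin between -0.1 and 0.1 m and y of offcut_mid in the frame of bin between -0.075 and 0.075 m and height (world z) of offcut_mid below 0.07 m and x of stub_mid in the frame of vise between 0.0015 and 0.0075 m and y of stub_mid in the frame of vise between -0.016 and 0.016 m and z of stub_mid in the frame of vise between 0.049 and 0.0545 m and y of stub_open in the frame of vise above 0.01 m and angle between the z axis of stub and the y axis of vise, either way round below 0.04 rad and (angle between the x axis of stub and the z axis of vise, either way round below 0.05 rad or angle between the y axis of stub and the z axis of vise, either way round below 0.05 rad) and value of joint vise_jaw below 0.042 m and linear speed of each of stub, offcut below 0.01 m/s); the robot touches nothing.
It fails at once if the stub toppled or was thrown about (turning faster than 8 rad/s) (angular speed of stub above 8 rad/s).
It fails at once if a bystander was moved by more than 25 mm or knocked over (distance of any of tall_tube, round_tube, spray_can, post_foot, hammer, magnet from where it was at the start of the episode above 0.025 m or angle between any of tall_tube, round_tube, spray_can's own z axis and vertical above 0.5 rad).
It also fails if it takes over 72 s, if anything falls off the work surface, if the arm or the gripper's body presses on something with over 40 N, if the wrist force passes 120 N, or if a joint passes its speed limit or range.

### The arm

A 6-joint arm with a two-finger parallel gripper is mounted at the origin on the work surface. World frame = base frame: x ahead of the robot, y to its left, z up, the work surface at z = 0. Lengths are in m, angles in rad, forces in N, time in s.
With the tool pointing down it reaches from about 0.25 to 0.85 m from the base axis. Payload 12.5 kg.
Tool frame: the origin (TCP) lies midway between the tips of the shut fingers; the grasp point (between the pads) lies 19 mm behind it; z points along the fingers, y is the line along which they close (so a half turn about z gives the same grasp; the last joint's range is limited). The gripper opens to 93 mm and grips with 3 to 60 N. Pads are 15 mm wide; open, the fingers measure 128 mm over their backs; the gripper's body (75 mm by 188 mm) begins 65 mm behind the grasp point.
Start: joints at [-1.394, 0.351, 1.652, -0, 1.139, -0.085], TCP at [0.142, -0.531, 0.219] pointing down, gripper open.
Joint ranges: [-2.75, 2.75], [-0.79, 2.1], [0.01, 2.65], [-1.57, 4.71], [0.07, 3.14], [-2.87, 2.87]. Speed limits (rad/s): [2.22, 2.22, 2.79, 3.14, 3.14, 3.14].

### API

Orientations are given as a unit quaternion [w, x, y, z].
In Python, from rig import robot gives the robot as it stands. The module is installed in compiled form; this text tells all that it offers.
- The arm moves only by the tool play_rows, never from a script. Its argument "commands" is a list of rows, each a list of 3 entries, a list of its own where there are three numbers: the shift along the world's x, y, z in cm, then the turn, a rotation vector about the world's x, y, z in degrees, then the opening, from -1 (shut) to 1 (fully open). In form: [[[x, y, z], [rx, ry, rz], grip], ...]. A call has 1 to 20 rows; each row shifts and turns the commanded pose from where the row before left it; what a row does not reach is not made up. A row lasts 1/10 s, in which the tool goes at most 50 mm and 8.59 degrees, less where a joint would pass 70% of its speed; a pose out of reach is approached as far as the arm can. A call is refused whole if a number of a shift passes 5 or a number of a turn 8.59, either way. A call with a gripper value outside its range is refused whole. The fingers move at their own pace and stop on an object; "grip_force" is the grip in N (left out, the last holds). Time passes only in rows, so rows that do not move let the fingers close. It gives the time, the measured TCP pose, the force, the opening and the grip force at its end, in the units of the state.
- robot.get_obs(): the state, without advancing time (a new reading comes with each control period).
- robot.snapshot(name): name is "scene" or "side" or "wrist"; returns a dict with "image" (480x640x3 uint8, blue, green, red), "depth" (480x640 float32, m along the optical axis (not along the pixel's ray), 0 where there is no reading), "fx", "fy", "cx", "cy" (pixels), "dist" ([k1, k2, p1, p2, k3] as OpenCV has them; the pictures are not rectified), "T" (4x4, takes a point from camera to world coordinates). Camera axes: x right, y down, z forward; pixel columns grow to the right and rows downward; lengths in m; the calibration is good to about 2 mm. A picture is of the moment at which its call begins.
- robot.sign_off(): hands the job in; it is judged then, once.
Trained networks look in the newest picture that a camera, given by its name, has taken for a name from the list of things; names that differ only in an ending like _2 or _b are one class to them, and where a whole thing is asked for, a point or a joint stands for the part that bears it (a point fixed in the world has none). Each returns a list of dicts, best first, with "conf" (0 to 1); they miss things now and then, are a little off and sometimes report something else, mostly with a low value. They report only what shows in the picture. A call takes as long as a camera call. They do not tell look-alikes from the thing itself.
- robot.trace(camera, target): "region" (480x640 bool, what is visible of it).
- robot.mark_of(camera, target): "at" ([x, y, z] in m, in world coordinates, good to about 4 mm: a listed point, or the origin of a listed thing).
The state is a dict: "t": time; "joint_pos": joint angles; "joint_vel": joint speeds; "tau": joint torques, N m; "eef_pos": TCP position; "orientation": TCP orientation; "force": force on the tool from outside, world axes, zero at the start; "ft_torque": the same for the moment, N m; "opening": finger opening in m; "grip_force": force on a finger pad.
Only numpy, scipy, OpenCV 4.12 (cv2) and the standard library are available. Lean on these libraries where they do the work, as an engineer would, in place of code of your own. Each camera call takes 0.05 s, during which the arm holds its last target. There are 200 camera calls.

## Working session

There is one attempt and no reset: what is moved stays moved. The work goes in short steps, Python scripts to look and compute and a tool call to move; the robot and the scene stay as the last step left them, time stands still between calls to the robot, and variables do not carry over. Pictures are saved under pics/ and viewed, at most 10 in all, crops included, and the job is handed in when it is done.

Besides the shell and the picture viewer there is one more tool, called after "Emit:" as name([rows], argument=value, ...), one row to a line, values as JSON. play_rows: Moves the arm, as the interface text tells. Its arguments: {"type":"object","properties":{"commands":{"type":"array"},"grip_force":{"type":"number"}},"required":["commands"]}

```bash
mkdir -p pics; cat > h.py <<'E'
from rig import robot
import numpy as np, cv2
def cloud(s):
    d=s["depth"]; v,u=np.mgrid[0:480,0:640]
    K=np.array([[s["fx"],0,s["cx"]],[0,s["fy"],s["cy"]],[0,0,1.]])
    p=cv2.undistortPoints(np.stack([u,v],-1).reshape(-1,1,2).astype(np.float64),K,np.array(s["dist"],float)).reshape(480,640,2)
    P=np.dstack([p*d[...,None],d]); T=np.array(s["T"])
    W=P@T[:3,:3].T+T[:3,3]; W[d==0]=np.nan
    return W
E
python3 - <<'E'
from h import *
ims=[]
for c in ["scene","side"]:
    s=robot.snapshot(c); cv2.imwrite(f"pics/{c}0.png",s["image"]); W=cloud(s)
    print(c,np.round(np.array(s["T"]),2).tolist())
    for n in ["stub","offcut_mid","vise","bin","tall_tube","round_tube","spray_can","post_foot","hammer","magnet"]:
        m=robot.mark_of(c,n)
        print(n,[(np.round(x["at"],3).tolist(),round(x["conf"],2)) for x in m[:3]])
E
```

```text
scene [[-0.7, 0.48, -0.53, 1.17], [0.71, 0.46, -0.53, 0.63], [-0.01, -0.75, -0.66, 0.86], [0.0, 0.0, 0.0, 1.0]]
stub [([0.654, -0.08, -0.0], 0.9), ([0.249, -0.334, -0.0], 0.9), ([0.849, -0.132, 0.002], 0.58)]
offcut_mid [([0.581, 0.314, 0.047], 0.9)]
vise [([0.582, 0.32, 0.004], 0.9)]
bin [([0.566, -0.316, 0.001], 0.94)]
tall_tube [([0.475, 0.074, 0.0], 0.57)]
round_tube [([0.446, -0.086, 0.004], 0.74)]
spray_can [([0.649, 0.077, 0.001], 0.94)]
post_foot [([0.797, 0.013, -0.002], 0.93)]
hammer [([0.74, -0.244, -0.0], 0.77)]
magnet [([0.332, 0.275, 0.002], 0.94), ([0.58, 0.314, 0.028], 0.5)]
side [[-0.96, -0.17, 0.21, 0.34], [-0.28, 0.61, -0.74, 0.76], [0.0, -0.77, -0.63, 0.73], [0.0, 0.0, 0.0, 1.0]]
stub [([0.849, -0.135, -0.002], 0.77), ([0.653, -0.078, -0.0], 0.69), ([0.251, -0.327, -0.003], 0.69)]
offcut_mid [([0.582, 0.313, 0.045], 0.73), ([0.579, 0.313, 0.028], 0.64), ([0.581, 0.319, 0.003], 0.5)]
vise [([0.582, 0.32, 0.003], 0.66)]
bin [([0.568, -0.316, -0.002], 0.84), ([0.739, -0.239, 0.0], 0.36), ([0.582, 0.31, 0.046], 0.28)]
tall_tube [([0.474, 0.068, -0.005], 0.66)]
round_tube [([0.442, -0.086, 0.001], 0.75)]
spray_can [([0.654, 0.076, 0.001], 0.71)]
post_foot [([0.8, 0.015, -0.0], 0.66)]
hammer [([0.738, -0.241, 0.003], 0.59), ([0.65, -0.086, 0.064], 0.4)]
magnet [([0.33, 0.276, -0.002], 0.69)]
```

View pics/scene0.png

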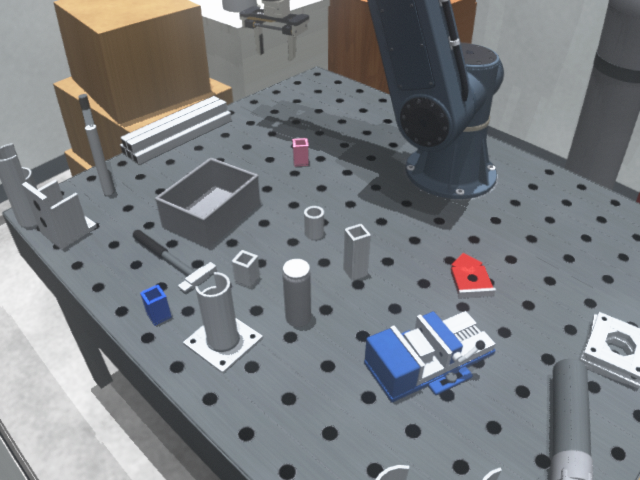

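View pics/side0.png

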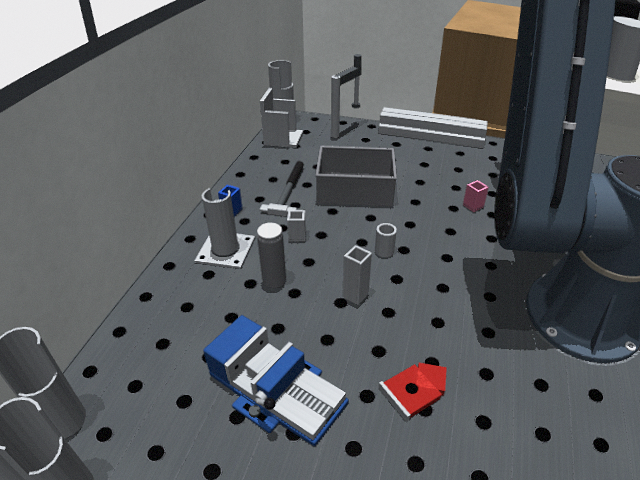

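The stub is the grey one at scene (246,268). What could be taken for it: blue at (156,304), pink at (301,152), tall tube at (357,250) and round tube at (314,222). Next I'll measure yaws from depth and check the choice in a crop.

```bash
python3 - <<'E'
from h import *
def rect(P):
    r=cv2.minAreaRect((P[:,:2]*1000).astype(np.float32)); return np.round(r[0],1).tolist(),np.round(r[1],1).tolist(),round(r[2],1),len(P)
for c in ["scene","side"]:
    s=robot.snapshot(c); W=cloud(s); x,y,z=W[...,0],W[...,1],W[...,2]
    for n,a,lo,hi,r in [("stub",(.654,-.08),.055,.07,.045),("jaws",(.582,.32),.070,.082,.14),("offc",(.582,.313),.056,.068,.04),("bin",(.567,-.316),.08,.095,.16),("tall",(.475,.072),.105,.12,.05)]:
        m=(z>lo)&(z<hi)&(np.hypot(x-a[0],y-a[1])<r)
        if n=="jaws":
            k,l=cv2.connectedComponents(m.astype(np.uint8))
            for i in range(1,k):
                if (l==i).sum()>60: print(c,n,rect(W[l==i]),"z",round(float(np.median(z[l==i])),4))
        elif m.sum()>5: print(c,n,rect(W[m]),"z",round(float(np.median(z[m])),4))
    if c=="scene":
        cv2.imwrite("pics/crop1.png",np.hstack([cv2.resize(s["image"][220:320,200:320],None,fx=3.3,fy=3.3,interpolation=cv2.INTER_CUBIC),cv2.resize(s["image"][300:400,360:480],None,fx=3.3,fy=3.3,interpolation=cv2.INTER_CUBIC)]))
print(robot.get_obs())
E
```

```text
scene stub ([656.8, -80.7], [41.8, 41.3], 17.9, 251) z 0.0624
scene jaws ([547.9, 331.7], [102.6, 38.8], 71.6, 876) z 0.076
scene jaws ([639.5, 300.6], [102.5, 62.6], 70.6, 1672) z 0.0761
scene offc ([578.7, 315.2], [66.9, 41.2], 70.2, 586) z 0.0613
scene bin ([569.4, -316.6], [207.8, 157.5], 12.4, 901) z 0.0866
scene tall ([477.3, 69.5], [45.7, 41.7], 71.0, 269) z 0.1132
side stub ([654.3, -79.4], [39.6, 44.7], 17.9, 201) z 0.0639
side jaws ([635.4, 300.8], [100.4, 62.8], 71.9, 1683) z 0.0775
side jaws ([544.0, 332.6], [100.4, 38.3], 70.8, 1207) z 0.0775
side offc ([587.0, 310.9], [60.0, 44.8], 72.0, 614) z 0.0627
side bin ([566.8, -315.3], [205.0, 160.9], 12.1, 758) z 0.0877
side tall ([475.3, 70.8], [42.9, 41.6], 69.9, 322) z 0.114
{'t': 1.2, 'joint_pos': array([-1.39357840e+00,  3.50692149e-01,  1.65177745e+00, -3.14558913e-05,
        1.13910517e+00, -8.46035927e-02]), 'joint_vel': array([ 0.0015363 , -0.00098638,  0.00169208,  0.00036441,  0.00063877,
        0.0007992 ]), 'tau': array([-1.16602423e-03, -4.97262311e+01, -2.85472727e+01,  6.98241172e-02,
        2.24373664e-02, -2.14079319e-05]), 'eef_pos': array([ 0.14237649, -0.53124723,  0.21864545]), 'orientation': array([ 9.59845785e-06,  9.91442558e-01,  1.30543689e-01, -1.38556487e-05]), 'force': array([-0.4571178 , -0.53872912,  0.55962008]), 'ft_torque': array([ 0.00409362, -0.00020039, -0.05334568]), 'grip_force': 0.0, 'opening': 0.09294579522483341}
```

View pics/crop1.png

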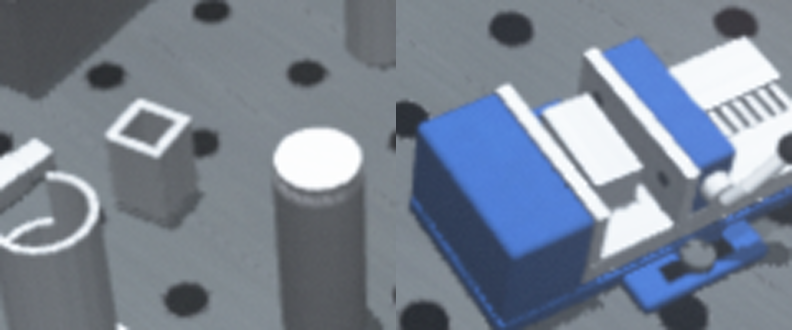

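The crop shows a grey, square, open-topped tube 64 mm tall, so this is the stub. It stands at (0.655,-0.080) with yaw 17.9°. The vise origin is about (0.585,0.318) with yaw -18.8°, and the offcut is in its gap. Moving to the offcut now.

Emit:
play_rows([
  [[1.2,2.2,4],[0,0,7.3],1],
  [[2.2,4.2,1],[0,0,7.3],1],
  [[2.2,4.2,0],[0,0,7.3],1],
  [[2.2,4.2,0],[0,0,7.3],1],
  [[2.2,4.2,0],[0,0,7.3],1],
  [[2.2,4.2,0],[0,0,7.3],1],
  [[2.2,4.2,0],[0,0,7.3],1],
  [[2.2,4.2,0],[0,0,7.3],1],
  [[2.2,4.2,0],[0,0,7.3],1],
  [[2.2,4.2,0],[0,0,7.3],1],
  [[2.2,4.2,0],[0,0,7.3],1],
  [[2.2,4.2,0],[0,0,7.3],1],
  [[2.2,4.2,0],[0,0,7.3],1],
  [[2.2,4.2,0],[0,0,7.3],1],
  [[2.2,4.2,0],[0,0,7.3],1],
  [[2.2,4.2,0],[0,0,7.3],1],
  [[2.2,4.2,0],[0,0,7.3],1],
  [[2.2,4.2,0],[0,0,7.3],1],
  [[2.2,4.2,0],[0,0,7.3],1],
  [[2.2,4.2,0],[0,0,7.3],1],
], grip_force=40)

```text
t: 3.2
eef_pos: [0.5729, 0.2907, 0.2685]
orientation: [0.0, 0.162, 0.987, -0.0]
force: [1.1, -0.7, 0.4]
opening: 0.0928
grip_force: 0.0
```

```bash
cat > look.py <<'E'
from h import *
import sys
def pose():
    o=robot.get_obs(); q=o["orientation"]; w,x,y,z=q
    from scipy.spatial.transform import Rotation as R
    M=R.from_quat([x,y,z,w]).as_matrix()
    print("t",round(o["t"],2),"tcp",np.round(o["eef_pos"],4),"yhead",round(np.degrees(np.arctan2(M[1,1],M[0,1])),2),"z",np.round(M[:,2],3),"q",np.round(o["joint_pos"],2),"F",np.round(o["force"],1),"open",round(o["opening"],4),"gf",round(o["grip_force"],1))
E
python3 - <<'E'
from look import *
pose()
s=robot.snapshot("wrist"); cv2.imwrite("pics/w1.png",s["image"]); W=cloud(s)
print(np.round(np.array(s["T"]),3).tolist())
for n in ["offcut","offcut_mid","vise"]: print(n,[(np.round(m["at"],4).tolist(),round(m["conf"],2)) for m in robot.mark_of("wrist",n)[:2]])
t=robot.trace("wrist","offcut")
if t:
    P=W[t[0]["region"]]; P=P[(P[:,2]>.056)&(P[:,2]<.068)]
    print("offcut",cv2.minAreaRect((P[:,:2]*1000).astype(np.float32)),len(P),np.median(P[:,2]))
m=((W[...,2]>.072)&(W[...,2]<.082)).astype(np.uint8); k,l=cv2.connectedComponents(m)
for i in range(1,k):
    if (l==i).sum()>500: print("jaw",cv2.minAreaRect((W[l==i][:,:2]*1000).astype(np.float32)),(l==i).sum())
E
```

```text
t 3.2 tcp [0.5729 0.2907 0.2685] yhead 71.31 z [ 0. -0. -1.] q [ 0.4   0.48  1.33 -0.    1.33 -0.85] F [ 1.1 -0.7  0.4] open 0.0928 gf 0.0
[[0.319, 0.919, 0.23, 0.51], [0.948, -0.31, -0.078, 0.314], [-0.001, 0.243, -0.97, 0.435], [0.0, 0.0, 0.0, 1.0]]
offcut [([0.5825, 0.3105, 0.0341], 0.69)]
offcut_mid [([0.5762, 0.3113, 0.048], 0.72)]
vise [([0.5813, 0.3124, 0.0305], 0.73), ([0.5856, 0.3182, -0.0007], 0.55)]
offcut ((580.6981201171875, 315.42919921875), (57.92326736450195, 30.267520904541016), 68.18341064453125) 1853 0.06188979477925094
jaw ((545.224365234375, 333.58843994140625), (98.98949432373047, 35.46721649169922), 70.90853118896484) 4074
jaw ((636.8328247070312, 302.20294189453125), (98.90323638916016, 59.99360275268555), 70.8032455444336) 6004
```

Emit:
play_rows([
  [[0.8,2.6,-3],[0,0,-3.1],0.62],
  [[0,0,-4],[0,0,0],0.62],
  [[0,0,-4],[0,0,0],0.62],
  [[0,0,-4],[0,0,0],0.62],
  [[0,0,-3],[0,0,0],0.62],
  [[0,0,-2],[0,0,0],0.62],
  [[0,0,-2],[0,0,0],0.62],
  [[0,0,-1],[0,0,0],0.62],
  [[0,0,0],[0,0,0],0.1],
  [[0,0,0],[0,0,0],0.1],
  [[0,0,0],[0,0,0],0],
  [[0,0,0],[0,0,0],0],
])

```text
t: 4.65
eef_pos: [0.581, 0.3147, 0.04]
orientation: [0.001, 0.192, 0.981, 0.0]
force: [-1.8, -2.6, 6.0]
opening: 0.0574
grip_force: 40.0
```

Emit:
play_rows([
  [[0,0,3],[0,0,0],0],
  [[0,0,4],[0,0,0],0],
  [[0,0,4],[0,0,0],0],
  [[0,0,4],[0,0,0],0],
  [[0,-2,4],[0,0,-3.7],0],
  [[0,-4,1],[0,0,-3.7],0],
  [[0,-4,0],[0,0,-3.7],0],
  [[0,-4,0],[0,0,-3.7],0],
  [[0,-4,0],[0,0,-3.7],0],
  [[0,-4,0],[0,0,-3.7],0],
  [[0,-4,0],[0,0,-3.7],0],
  [[0,-4,0],[0,0,-3.7],0],
  [[0,-4,0],[0,0,-3.7],0],
  [[0,-4,0],[0,0,-3.7],0],
  [[0,-4,0],[0,0,-3.7],0],
  [[0,-4,0],[0,0,-3.7],0],
  [[0,-4,0],[0,0,-3.7],0],
  [[0,-4,0],[0,0,-3.7],0],
  [[0,-4,0],[0,0,-3.7],0],
  [[-0.5,-4,0],[0,0,0],0],
])

```text
t: 6.65
eef_pos: [0.5752, -0.3066, 0.2385]
orientation: [-0.0, 0.627, 0.779, 0.0]
force: [-0.0, -1.0, -3.4]
opening: 0.0575
grip_force: 40.0
```

Emit:
play_rows([
  [[-0.5,-4,0],[0,0,0],0],
  [[-0.3,-3,0],[0,0,0],0],
  [[0,0,-3],[0,0,0],0],
  [[0,0,-4],[0,0,0],0],
  [[0,0,-4],[0,0,0],0],
  [[0,0,-4],[0,0,0],0],
  [[0,0,-2],[0,0,0],0],
  [[0,0,0],[0,0,0],0],
])

```text
t: 7.45
eef_pos: [0.5666, -0.374, 0.0666]
orientation: [-0.002, 0.627, 0.779, 0.0]
force: [-0.2, 0.7, -3.6]
opening: 0.0577
grip_force: 40.0
```

Emit:
play_rows([
  [[0,3,0],[0,0,0],0],
  [[0,2.7,0],[0,0,0],0],
  [[0,0,-2.5],[0,0,0],0],
  [[0,0,-1.3],[0,0,0],0],
  [[0,0,0],[0,0,0],0],
  [[0,0,0],[0,0,0],0.5],
  [[0,0,0],[0,0,0],0.6],
  [[0,0,0],[0,0,0],0.6],
  [[0,0,4],[0,0,0],0.6],
  [[0,0,4],[0,0,0],0.6],
  [[0,0,4],[0,0,0],0.8],
  [[0,0,4],[0,0,0],1],
  [[0,0,4],[0,0,0],1],
])

```text
t: 8.75
eef_pos: [0.5673, -0.3183, 0.2333]
orientation: [0.001, 0.627, 0.779, 0.0]
force: [-0.0, -0.3, 0.4]
opening: 0.0916
grip_force: 0.0
```

Emit:
play_rows([
  [[0.3,3.6,0],[0,0,-8.44],1],
  [[0.3,3.6,0],[0,0,-8.44],1],
  [[0.3,3.6,0],[0,0,-8.44],1],
  [[0.3,3.6,0],[0,0,-8.44],1],
  [[0.3,3.6,0],[0,0,-8.44],1],
  [[0.1,3.5,0],[0,0,-8.44],1],
  [[0,0,0],[0,0,-8.44],1],
  [[0,0,0],[0,0,-8.44],1],
  [[0,0,0],[0,0,-8.44],1],
  [[0,0,0],[0,0,-8.44],1],
  [[0,0,0],[2.3,-7.14,0],1],
  [[0,0,0],[2.3,-7.14,0],1],
  [[0,0,0],[2.3,-7.14,0],1],
  [[0,0,0],[2.3,-7.14,0],1],
  [[0,0,0],[2.3,-7.14,0],1],
  [[0,0,0],[2.3,-7.14,0],1],
  [[0,0,-4],[0,0,0],1],
  [[0,0,0],[0,0,0],1],
])

```text
t: 10.55
eef_pos: [0.5819, -0.1001, 0.1871]
orientation: [-0.061, 0.924, 0.148, 0.346]
force: [0.5, -0.2, -0.6]
opening: 0.0931
grip_force: 0.0
```

```bash
python3 - <<'E'
from look import *
pose()
s=robot.snapshot("wrist"); W=cloud(s); x,y,z=W[...,0],W[...,1],W[...,2]
for lo,hi in [(.055,.07),(.015,.07)]:
    m=(z>lo)&(z<hi)&(np.hypot(x-.655,y+.08)<.045); print(m.sum(), cv2.minAreaRect((W[m][:,:2]*1000).astype(np.float32)) if m.sum() else "")
s=robot.snapshot("scene"); print([(np.round(m["at"],3),m["conf"]) for m in robot.mark_of("scene","offcut_mid")]); 
cv2.imwrite("pics/s2.png",s["image"])
E
```

```text
t 10.55 tcp [ 0.5819 -0.1001  0.1871] yhead -71.56 z [ 0.622  0.215 -0.753] q [-0.48  0.3   2.02  1.1   0.56 -0.12] F [ 0.5 -0.2 -0.6] open 0.0931 gf 0.0
1443 ((654.8690185546875, -79.58604431152344), (40.76748275756836, 40.07419967651367), 16.850101470947266)
2813 ((654.7412719726562, -79.63536071777344), (41.096519470214844, 40.041343688964844), 16.72281265258789)
[(array([ 0.569, -0.329,  0.018]), 0.58)]
```

View pics/s2.png

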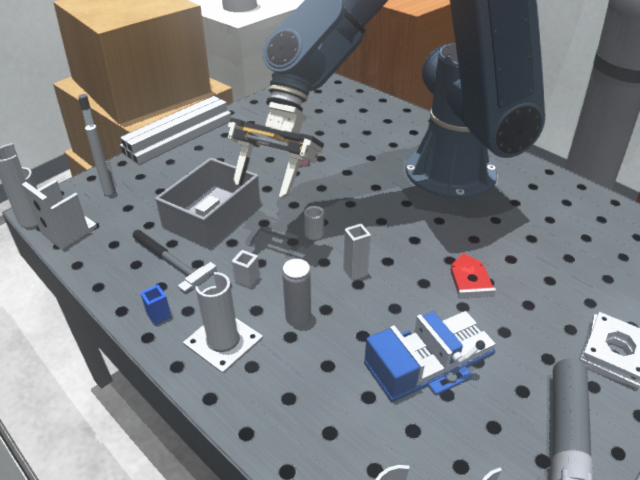

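Picture: the offcut lies in the bin at (205,205), the stub stands at (246,268), and the tilted gripper is at about (270,160), clear of everything.

Emit:
play_rows([
  [[0.9,0.1,-4.5],[0,0,-1.5],1],
  [[0.9,0.1,-4.5],[0,0,0],1],
  [[1.6,0.5,-1.9],[0,0,0],1],
  [[1.6,0.5,-1.9],[0,0,0],1],
  [[1.6,0.5,-1.9],[0,0,0],1],
  [[0.9,0.4,-1.1],[0,0,0],1],
  [[0.5,0.2,-0.7],[0,0,0],1],
  [[0,0,0],[0,0,0],1],
])

```text
t: 11.5
eef_pos: [0.6646, -0.077, 0.0259]
orientation: [-0.055, 0.925, 0.138, 0.35]
force: [-1.0, -0.0, 0.3]
opening: 0.0931
grip_force: 0.0
```

```bash
python3 -c "
from look import *
pose()"
```

```text
t 11.5 tcp [ 0.6646 -0.077   0.0259] yhead -72.96 z [ 0.632  0.198 -0.749] q [-0.36  0.7   1.9   1.73  0.42 -0.69] F [-1.  -0.   0.3] open 0.0931 gf 0.0
```

Emit:
play_rows([
  [[-0.3,-0.1,-0.3],[0,0,0],0.5],
  [[0,0,0],[0,0,0],0.1],
  [[0,0,0],[0,0,0],-0.1],
  [[0,0,0],[0,0,0],-0.3],
  [[0,0,0],[0,0,0],-0.3],
  [[0,0,0],[0,0,0],-0.3],
  [[0,0,2],[0,0,0],-0.3],
  [[0,0,3],[0,0,0],-0.3],
  [[0,0,4],[0,0,0],-0.3],
  [[0,0,0],[0,0,0],-0.3],
], grip_force=45)

```text
t: 12.5
eef_pos: [0.6621, -0.079, 0.1164]
orientation: [-0.053, 0.925, 0.137, 0.351]
force: [0.1, -0.3, -4.9]
opening: 0.04
grip_force: 45.0
```

```bash
python3 -c "
from look import *
pose()"
```

```text
t 12.5 tcp [ 0.6621 -0.079   0.1164] yhead -73.03 z [ 0.635  0.195 -0.748] q [-0.36  0.53  1.9   1.34  0.43 -0.27] F [ 0.1 -0.3 -4.9] open 0.04 gf 45.0
```

Emit:
play_rows([
  [[0,0,4],[0,0,0],-0.3],
  [[-2,-0.7,3],[0,0,-3],-0.3],
  [[-2.9,-1,2],[0,0,-4],-0.3],
  [[-2.9,-1,0],[0,0,-4],-0.3],
  [[-2.9,-1,0],[0,0,-4],-0.3],
  [[-2.9,-1,0],[0,0,-4],-0.3],
  [[-2.9,-1,0],[0,0,-4],-0.3],
  [[-2.9,-1,0],[0,0,-4],-0.3],
  [[-2.9,-1,0],[0,0,-4],-0.3],
  [[-2.9,-1,0],[0,0,-4],-0.3],
  [[-2.9,-1,0],[0,0,-4],-0.3],
  [[-2.9,-1,0],[0,0,-4],-0.3],
  [[-2.9,-1,0],[0,0,-4],-0.3],
  [[-1.2,-0.4,0],[0,0,-4],-0.3],
  [[0,0,0],[0,0,-3],-0.3],
  [[0,0,0],[0,0,0],-0.3],
])

```text
t: 14.1
eef_pos: [0.3082, -0.1983, 0.2002]
orientation: [0.105, 0.891, -0.29, 0.334]
force: [0.5, 0.1, -5.2]
opening: 0.0397
grip_force: 45.0
```

```bash
cat >> look.py <<'E'
def stubaxis():
    from scipy.spatial.transform import Rotation as R
    f=lambda q:R.from_quat([q[1],q[2],q[3],q[0]])
    a=(f(robot.get_obs()["orientation"])*f([-.053,.925,.137,.351]).inv()).as_matrix()[:,2]
    print("axis",np.round(a,3),"elev deg",round(np.degrees(np.arcsin(a[2])),2),"head",round(np.degrees(np.arctan2(a[1],a[0])),1))
E
python3 -c "
from look import *
pose();stubaxis()"
```

```text
t 14.1 tcp [ 0.3082 -0.1983  0.2002] yhead -125.99 z [ 0.534 -0.382 -0.755] q [-0.78 -0.25  2.55  0.65  0.17  0.82] F [ 0.5  0.1 -5.2] open 0.0397 gf 45.0
axis [ 0.006 -0.009  1.   ] elev deg 89.37 head -59.3
```

Emit:
play_rows([
  [[0,0,0],[4.76,6.65,0],-0.3],
  [[0,0,0],[4.76,6.65,0],-0.3],
  [[0,0,0],[4.76,6.65,0],-0.3],
  [[0,0,0],[4.76,6.65,0],-0.3],
  [[0,0,0],[4.76,6.65,0],-0.3],
  [[0,0,0],[4.76,6.65,0],-0.3],
  [[0,0,0],[4.76,6.65,0],-0.3],
  [[0,0,0],[4.76,6.65,0],-0.3],
  [[0,0,0],[4.76,6.65,0],-0.3],
  [[0,0,0],[4.76,6.65,0],-0.3],
  [[0,0,0],[4.76,6.65,0],-0.3],
  [[0,0,0],[0,0,0],-0.3],
  [[0,0,0],[0,0,0],-0.3],
])

```text
t: 15.4
eef_pos: [0.3152, -0.1939, 0.2002]
orientation: [-0.126, 0.884, -0.289, -0.345]
force: [-0.7, -0.2, -4.2]
opening: 0.0397
grip_force: 45.0
```

```bash
python3 -c "
from look import *
pose();stubaxis()"
```

```text
t 15.4 tcp [ 0.3152 -0.1939  0.2002] yhead -126.7 z [-0.537  0.422 -0.73 ] q [-0.67  0.48  1.71 -0.01  1.7   1.53] F [-0.7 -0.2 -4.2] open 0.0397 gf 45.0
axis [ 0.798 -0.595  0.093] elev deg 5.36 head -36.7
```

Emit:
play_rows([
  [[0,0,-4],[3.2,4.3,0],-0.3],
  [[0,0,-4],[0,0,0],-0.3],
  [[0,0,-4],[0,0,0],-0.3],
  [[0,0,-3],[0,0,0],-0.3],
  [[0,0,-2],[0,0,0],-0.3],
  [[0,0,-0.7],[0,0,0],-0.3],
  [[0,0,0],[0,0,0],-0.3],
  [[0,0,0],[0,0,0],-0.3],
])

```text
t: 16.2
eef_pos: [0.3151, -0.195, 0.0255]
orientation: [-0.136, 0.867, -0.285, -0.386]
force: [-0.6, -0.3, -4.9]
opening: 0.0394
grip_force: 45.0
```

```bash
python3 -c "
from look import *
pose();stubaxis()"
```

```text
t 16.2 tcp [ 0.3151 -0.195   0.0255] yhead -126.87 z [-0.591  0.457 -0.665] q [-0.67  0.82  1.71 -0.01  1.46  1.54] F [-0.6 -0.3 -4.9] open 0.0394 gf 45.0
axis [ 0.801 -0.598  0.002] elev deg 0.1 head -36.8
```

```bash
python3 - <<'E'
from look import *
for c in ["scene","side"]:
    s=robot.snapshot(c); W=cloud(s)
    t=robot.trace(c,"stub"); 
    for r in t[:3]:
        P=W[r["region"]]; P=P[~np.isnan(P[:,0])]
        print(c,round(r["conf"],2),len(P),np.round(np.median(P,0),3),"z pct",np.round(np.percentile(P[:,2],[3,25,50,75,97]),3))
    c0=W[(np.hypot(W[...,0]-.322,W[...,1]+.2)<.05)&(W[...,2]>.003)&(W[...,2]<.2)]
E
```

```text
scene 0.88 811 [ 0.855 -0.117  0.044] z pct [0.001 0.024 0.044 0.059 0.065]
scene 0.87 440 [ 0.312 -0.176  0.047] z pct [0.013 0.031 0.047 0.05  0.053]
scene 0.72 650 [ 0.455 -0.078  0.042] z pct [-0.     0.018  0.042  0.057  0.065]
side 0.9 348 [ 0.832 -0.132  0.052] z pct [0.006 0.03  0.052 0.062 0.066]
side 0.83 610 [ 0.302 -0.175  0.047] z pct [0.016 0.031 0.047 0.053 0.055]
side 0.76 526 [ 0.251 -0.314  0.042] z pct [0.004 0.022 0.042 0.057 0.066]
```

Emit:
play_rows([
  [[0,0,-0.5],[0,0,0],-0.3],
  [[0,0,-0.3],[0,0,0],-0.3],
  [[0,0,0],[0,0,0],-0.3],
  [[0,0,0],[0,0,0],-0.3],
])

```text
t: 16.8
eef_pos: [0.3144, -0.1947, 0.0162]
orientation: [-0.136, 0.866, -0.285, -0.388]
force: [0.5, 0.6, -4.3]
opening: 0.0397
grip_force: 45.0
```

Emit:
play_rows([
  [[0,0,-0.15],[0,0,0],-0.3],
  [[0,0,0],[0,0,0],-0.3],
  [[0,0,0],[0,0,0],-0.3],
])

```text
t: 17.1
eef_pos: [0.3145, -0.1948, 0.0149]
orientation: [-0.136, 0.866, -0.285, -0.387]
force: [0.4, -0.3, -3.0]
opening: 0.0398
grip_force: 45.0
```

Emit:
play_rows([
  [[0,0,-0.1],[0,0,0],-0.3],
  [[0,0,0],[0,0,0],-0.3],
  [[0,0,0],[0,0,0],-0.3],
])

```text
t: 17.4
eef_pos: [0.3146, -0.1948, 0.0146]
orientation: [-0.136, 0.866, -0.286, -0.388]
force: [2.5, -0.2, 6.2]
opening: 0.0396
grip_force: 45.0
```

Emit:
play_rows([
  [[0,0,0],[0,0,0],0.0],
  [[0,0,0],[0,0,0],0.1],
  [[0,0,0],[0,0,0],0.2],
  [[0,0,0],[0,0,0],0.25],
  [[0,0,0],[0,0,0],0.25],
  [[1.2,-0.9,1.3],[0,0,0],0.25],
  [[1.8,-1.4,2],[0,0,0],0.25],
  [[1.8,-1.4,2],[0,0,0],0.25],
  [[1.8,-1.4,2.5],[0,0,0],0.25],
  [[0,0,4],[0,0,0],1],
  [[0,0,4],[0,0,0],1],
])

```text
t: 18.5
eef_pos: [0.3805, -0.2458, 0.1729]
orientation: [-0.136, 0.866, -0.285, -0.388]
force: [0.7, -0.2, -0.2]
opening: 0.0698
grip_force: 0.0
```

```bash
python3 - <<'E'
from look import *
pose()
for c in ["scene","side","wrist"]:
    s=robot.snapshot(c); W=cloud(s)
    m=(np.hypot(W[...,0]-.322,W[...,1]+.2)<.06)&(W[...,2]>.03)&(W[...,2]<.048); P=W[m]
    if len(P)>30: print(c,len(P),cv2.minAreaRect((P[:,:2]*1000).astype(np.float32)),np.median(P[:,2]))
    print([(np.round(x["at"],3),round(x["conf"],2)) for n in ("stub_mid","stub_open") for x in robot.mark_of(c,n)[:3]])
    if c=="scene": cv2.imwrite("pics/s3.png",cv2.resize(s["image"][60:300,160:480],None,fx=2,fy=2))
E
```

```text
t 18.5 tcp [ 0.3805 -0.2458  0.1729] yhead -126.88 z [-0.594  0.458 -0.662] q [-0.67  0.7   1.45 -0.01  1.84  1.54] F [ 0.7 -0.2 -0.2] open 0.0698 gf 0.0
scene 297 ((308.23541259765625, -186.72621154785156), (48.42855453491211, 64.4841079711914), 52.566593170166016) 0.03825003962936091
[(array([ 0.251, -0.327,  0.036]), 0.93), (array([ 0.307, -0.186,  0.022]), 0.78), (array([ 0.853, -0.134,  0.061]), 0.95), (array([ 0.329, -0.202,  0.017]), 0.76), (array([ 0.248, -0.323,  0.063]), 0.75)]
side 395 ((305.7298583984375, -186.61614990234375), (46.54261016845703, 68.02244567871094), 53.26898193359375) 0.041265591770540455
[(array([ 0.248, -0.33 ,  0.031]), 0.87), (array([ 0.304, -0.189,  0.02 ]), 0.68), (array([ 0.851, -0.13 ,  0.031]), 0.62), (array([ 0.251, -0.328,  0.064]), 0.77), (array([ 0.469,  0.069, -0.004]), 0.65), (array([ 0.33, -0.21,  0.02]), 0.64)]
wrist 2553 ((305.4001159667969, -187.02296447753906), (40.09265899658203, 64.87870025634766), 53.28681182861328) 0.03962518521231653
[(array([ 0.249, -0.326,  0.035]), 0.62), (array([ 0.302, -0.187,  0.02 ]), 0.58), (array([ 0.328, -0.207,  0.022]), 0.97), (array([ 0.246, -0.326,  0.067]), 0.77)]
```

View pics/s3.png

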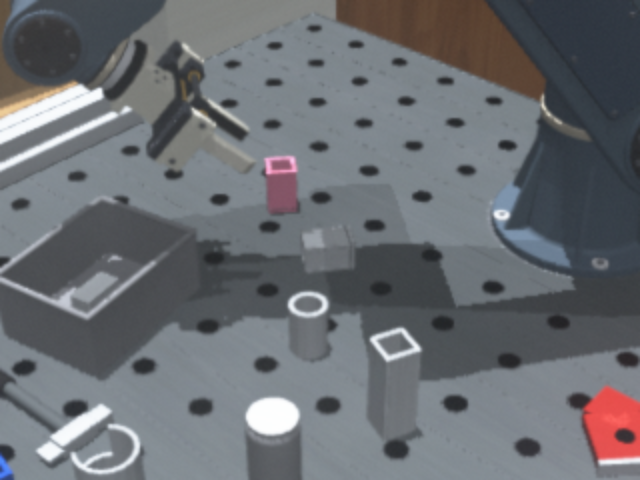

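Picture: the stub lies free at crop (328,247), clear of everything. Its open end points away from the base, toward (0.329,-0.206). Next I'll regrip it by its ends.

Emit:
play_rows([
  [[0,0,0.5],[-4.94,-6.4,0],1],
  [[0,0,0],[-4.94,-6.4,0],1],
  [[0,0,0],[-4.94,-6.4,0],1],
  [[0,0,0],[-4.94,-6.4,0],1],
  [[0,0,0],[-4.94,-6.4,0],1],
  [[0,0,0],[-4.94,-6.4,0],1],
  [[-0.7,0.6,0],[0,0,8.2],1],
  [[-0.7,0.6,0],[0,0,8.2],1],
  [[-0.7,0.6,0],[0,0,8.2],1],
  [[-0.7,0.5,0],[0,0,8.2],1],
  [[-0.7,0.5,0],[0,0,8.2],1],
  [[-0.7,0.5,0],[0,0,8.2],1],
  [[-0.7,0.5,0],[0,0,8.2],1],
  [[-0.7,0.5,0],[0,0,8.2],1],
  [[-0.7,0.5,0],[0,0,8.2],1],
  [[-0.7,0.5,0],[0,0,8.2],1],
  [[-0.5,0.5,0],[0,0,8.2],1],
  [[0,0,0],[0,0,0],1],
  [[0,0,0],[0,0,0],1],
])

```text
t: 20.85
eef_pos: [0.3056, -0.1878, 0.1767]
orientation: [0.0, 0.893, 0.45, 0.0]
force: [0.2, 0.8, 0.7]
opening: 0.0931
grip_force: 0.0
```

```bash
python3 - <<'E'
from look import *
pose()
s=robot.snapshot("wrist"); W=cloud(s)
m=(np.hypot(W[...,0]-.305,W[...,1]+.187)<.06)&(W[...,2]>.034)&(W[...,2]<.046); P=W[m]
print(len(P),cv2.minAreaRect((P[:,:2]*1000).astype(np.float32)),np.median(P[:,2]))
E
```

```text
t 20.85 tcp [ 0.3056 -0.1878  0.1767] yhead -36.55 z [ 0. -0. -1.] q [-0.68  0.05  2.15  0.    0.94 -0.04] F [0.2 0.8 0.7] open 0.0931 gf 0.0
4022 ((305.7524719238281, -185.70559692382812), (39.6595573425293, 64.13982391357422), 53.265621185302734) 0.03999737360249292
```

Emit:
play_rows([
  [[0,0.2,-4],[0,0,0],1],
  [[0,0,-4],[0,0,0],1],
  [[0,0,-4],[0,0,0],1],
  [[0,0,-3],[0,0,0],1],
  [[0,0,-1.5],[0,0,0],1],
  [[0,0,-0.5],[0,0,0],1],
  [[0,0,0],[0,0,0],0.4],
  [[0,0,0],[0,0,0],0.2],
  [[0,0,0],[0,0,0],0.2],
  [[0,0,0],[0,0,0],0.2],
  [[0,0,0],[0,0,0],0.2],
], grip_force=35)

```text
t: 22.0
eef_pos: [0.3057, -0.186, 0.0074]
orientation: [0.001, 0.892, 0.452, 0.0]
force: [-0.5, 0.5, 8.6]
opening: 0.0636
grip_force: 35.0
```

Emit:
play_rows([
  [[0,0,3],[0,0,0],0.2],
  [[0,0,4],[0,0,0],0.2],
  [[0,0,4],[0,0,0],0.2],
  [[0,0,4],[0,0,0],0.2],
  [[0,0,4],[0,0,0],0.2],
  [[2,3.6,3],[0,0,7.67],0.2],
  [[2,3.6,0],[0,0,7.67],0.2],
  [[2,3.6,0],[0,0,7.67],0.2],
  [[2,3.6,0],[0,0,7.67],0.2],
  [[2,3.6,0],[0,0,7.67],0.2],
  [[2,3.6,0],[0,0,7.67],0.2],
  [[2,3.6,0],[0,0,7.67],0.2],
  [[2,3.6,0],[0,0,7.67],0.2],
  [[2,3.6,0],[0,0,7.67],0.2],
  [[2,3.6,0],[0,0,7.67],0.2],
  [[2,3.6,0],[0,0,7.67],0.2],
  [[2,3.6,0],[0,0,7.67],0.2],
  [[2,3.6,0],[0,0,7.67],0.2],
  [[2,3.6,0],[0,0,7.67],0.2],
])

```text
t: 23.9
eef_pos: [0.5851, 0.3189, 0.2256]
orientation: [-0.001, 0.162, 0.987, -0.0]
force: [1.0, 0.7, -4.7]
opening: 0.0636
grip_force: 35.0
```

Emit:
play_rows([
  [[0,0,0],[0,0,0],0.2],
  [[0,0,0],[0,0,0],0.2],
])

```text
t: 24.1
eef_pos: [0.5844, 0.3177, 0.225]
orientation: [-0.001, 0.164, 0.986, -0.001]
force: [0.1, -0.3, -4.8]
opening: 0.0633
grip_force: 35.0
```

```bash
cat > vis.py <<'E'
from look import *
pose()
s=robot.snapshot("wrist"); W=cloud(s); 
m=((W[...,2]>.072)&(W[...,2]<.082)).astype(np.uint8); k,l=cv2.connectedComponents(m)
for i in range(1,k):
    if (l==i).sum()>300: print("jaw",cv2.minAreaRect((W[l==i][:,:2]*1000).astype(np.float32)),(l==i).sum())
t=robot.trace("wrist","stub")
for r in t[:2]:
    P=W[r["region"]]; P=P[~np.isnan(P[:,0])]; zt=np.percentile(P[:,2],90); Q=P[P[:,2]>zt-.006]
    print("stub",r["conf"],zt,cv2.minAreaRect((Q[:,:2]*1000).astype(np.float32)),len(Q))
cv2.imwrite("pics/wv_%d.png"%(robot.get_obs()["t"]*100),s["image"])
E
python3 vis.py; ls pics
```

```text
t 24.1 tcp [0.5844 0.3177 0.225 ] yhead 71.08 z [-0.002 -0.001 -1.   ] q [ 0.43  0.56  1.31  0.    1.27 -0.81] F [ 0.1 -0.3 -4.8] open 0.0633 gf 35.0
jaw ((545.2920532226562, 333.7275390625), (99.1533432006836, 35.522544860839844), 70.79644775390625) 5303
jaw ((479.4885559082031, 90.11882781982422), (43.351287841796875, 16.293188095092773), 0.6061735153198242) 434
stub 0.82 0.25814505556395423 ((575.9703369140625, 323.2574462890625), (66.10325622558594, 48.44224166870117), 49.320556640625) 9894
crop1.png
s2.png
s3.png
scene0.png
side0.png
w1.png
wv_2420.png
```

Emit:
play_rows([
  [[0.1,0.2,-3],[0,0,0],0.2],
  [[0,0,-4],[0,0,0],0.2],
  [[0,0,-4],[0,0,0],0.2],
  [[0,0,-2],[0,0,0],0.2],
  [[0,0,-2],[0,0,0],0.2],
  [[0,0,-1.5],[0,0,0],0.2],
  [[0,0,-1],[0,0,0],0.2],
  [[0,0,-0.5],[0,0,0],0.2],
  [[0,0,0],[0,0,0],0.2],
  [[0,0,0],[0,0,0],0.2],
])

```text
t: 25.2
eef_pos: [0.5865, 0.3197, 0.0471]
orientation: [0.001, 0.164, 0.986, 0.001]
force: [-0.6, 0.4, -4.7]
opening: 0.0637
grip_force: 35.0
```

Emit:
play_rows([
  [[0,0,-0.4],[0,0,0],0.2],
  [[0,0,0],[0,0,0],0.2],
  [[0,0,0],[0,0,0],0.2],
])

```text
t: 25.5
eef_pos: [0.5861, 0.3196, 0.0424]
orientation: [0.0, 0.164, 0.986, 0.0]
force: [0.6, 1.0, -4.9]
opening: 0.0634
grip_force: 35.0
```

Emit:
play_rows([
  [[0,0,-0.2],[0,0,0],0.2],
  [[0,0,0],[0,0,0],0.2],
  [[0,0,0],[0,0,0],0.2],
])

```text
t: 25.8
eef_pos: [0.5861, 0.3196, 0.0402]
orientation: [-0.0, 0.164, 0.986, 0.0]
force: [-0.6, 0.2, -5.6]
opening: 0.064
grip_force: 35.0
```

Emit:
play_rows([
  [[0,0,-0.1],[0,0,0],0.2],
  [[0,0,0],[0,0,0],0.2],
  [[0,0,0],[0,0,0],0.2],
])

```text
t: 26.1
eef_pos: [0.5863, 0.3196, 0.0395]
orientation: [0.0, 0.164, 0.986, 0.0]
force: [-0.4, -0.9, -1.3]
opening: 0.0637
grip_force: 35.0
```

Emit:
play_rows([
  [[0,0,-0.05],[0,0,0],0.2],
  [[0,0,0],[0,0,0],0.4],
  [[0,0,0],[0,0,0],0.6],
  [[0,0,0],[0,0,0],0.65],
  [[0,0,0],[0,0,0],0.65],
  [[0,0,1.5],[0,0,0],0.65],
  [[0,0,3],[0,0,0],0.65],
  [[0,0,4],[0,0,0],0.65],
  [[-1.5,0.5,4],[0,0,0],0],
  [[-3,1,2],[0,0,0],-1],
  [[-3.4,1.2,0],[0,0,0],-1],
  [[0,0,0],[0,0,0],-1],
  [[0,0,0],[0,0,0],-1],
])

```text
t: 27.4
eef_pos: [0.507, 0.3469, 0.1851]
orientation: [0.001, 0.164, 0.986, 0.001]
force: [0.5, -0.5, -0.4]
opening: 0.0417
grip_force: 0.0
```

```bash
sed -i '/"jaw"/s/300/300 and np.nanmin(np.hypot(W[l==i][:,0]-.585,W[l==i][:,1]-.32))<.08/' vis.py; python3 vis.py; ls pics|tail -1
```

```text
t 27.4 tcp [0.507  0.3469 0.1851] yhead 71.13 z [ 0.001  0.001 -1.   ] q [ 0.52  0.5   1.51  0.    1.13 -0.72] F [ 0.5 -0.5 -0.4] open 0.0417 gf 0.0
jaw ((544.8409423828125, 333.5995178222656), (92.91844940185547, 36.9371223449707), 70.7221450805664) 4637
jaw ((575.0242309570312, 325.49737548828125), (62.3856086730957, 13.728057861328125), 71.1402816772461) 633
jaw ((633.7282104492188, 303.16082763671875), (100.41911315917969, 43.7098388671875), 70.3311538696289) 5226
stub 0.88 0.07276398965938448 ((529.8477783203125, 340.04412841796875), (63.407691955566406, 110.65633392333984), 71.86430358886719) 1492
wv_2750.png
```

Emit:
play_rows([
  [[0,0,-2],[0,0,0],-1],
  [[0,0,-4],[0,0,0],-1],
  [[0,0,-4],[0,0,0],-1],
  [[0,0,-2.8],[0,0,0],-1],
  [[0,0,0],[0,0,0],-1],
  [[0,0,0],[0,0,0],-1],
  [[0.47,-0.16,0],[0,0,0],-1],
  [[0.47,-0.16,0],[0,0,0],-1],
  [[0.2,-0.07,0],[0,0,0],-1],
  [[0,0,0],[0,0,0],-1],
], grip_force=10)

```text
t: 28.5
eef_pos: [0.5192, 0.3426, 0.0565]
orientation: [0.0, 0.165, 0.986, 0.001]
force: [0.4, -0.1, -0.2]
opening: 0.0007
grip_force: 0.0
```

Emit:
play_rows([
  [[0.2,-0.07,0],[0,0,0],-1],
  [[0.2,-0.07,0],[0,0,0],-1],
  [[0.2,-0.07,0],[0,0,0],-1],
  [[0.1,-0.03,0],[0,0,0],-1],
  [[0,0,0],[0,0,0],-1],
])

```text
t: 29.0
eef_pos: [0.5256, 0.3403, 0.0558]
orientation: [0.0, 0.164, 0.986, 0.0]
force: [-1.9, 0.5, 1.6]
opening: 0.0004
grip_force: 1.3
```

Emit:
play_rows([
  [[0.15,-0.05,0],[0,0,0],-1],
  [[0.1,-0.03,0],[0,0,0],-1],
  [[0,0,0],[0,0,0],-1],
])

```text
t: 29.3
eef_pos: [0.5275, 0.3396, 0.0557]
orientation: [-0.001, 0.164, 0.986, 0.0]
force: [-7.6, 2.5, 5.2]
opening: 0.0007
grip_force: 3.4
```

Emit:
play_rows([
  [[0.1,-0.03,0],[0,0,0],-1],
  [[0.05,-0.02,0],[0,0,0],-1],
  [[0,0,0],[0,0,0],-1],
])

```text
t: 29.6
eef_pos: [0.5287, 0.3392, 0.0557]
orientation: [-0.001, 0.164, 0.986, 0.0]
force: [-8.3, 2.7, 6.1]
opening: 0.0006
grip_force: 4.2
```

Emit:
play_rows([
  [[0.1,-0.03,0],[0,0,0],-1],
  [[0.05,-0.02,0],[0,0,0],-1],
  [[0,0,0],[0,0,0],-1],
])

```text
t: 29.9
eef_pos: [0.5287, 0.3391, 0.0558]
orientation: [-0.002, 0.164, 0.986, -0.0]
force: [-16.0, 5.6, 10.1]
opening: 0.0007
grip_force: 8.7
```

Emit:
play_rows([
  [[-0.4,0.14,0],[0,0,0],-1],
  [[-1.5,0.5,0],[0,0,0],-1],
  [[-2,0.6,2],[0,0,0],-1],
  [[0,0,4],[0,0,0],-1],
  [[0,0,5],[0,0,0],-1],
  [[0,0,5],[0,0,0],-1],
  [[2,-0.7,0],[0,0,0],-1],
  [[2,-0.7,0],[0,0,0],-1],
  [[0,0,0],[0,0,0],-1],
  [[0,0,0],[0,0,0],-1],
])

```text
t: 30.9
eef_pos: [0.5314, 0.3368, 0.2152]
orientation: [-0.0, 0.165, 0.986, 0.0]
force: [-0.3, -0.2, 0.4]
opening: 0.0007
grip_force: 0.0
```

```bash
cat > fin.py <<'E'
from look import *
pose()
for c in ["wrist","scene","side"]:
    s=robot.snapshot(c); W=cloud(s)
    V=W-np.array([.5849,.3202,0]); a=np.radians(-19.15); ex=np.array([np.cos(a),np.sin(a)]); ey=np.array([-ex[1],ex[0]])
    X=V[...,0]*ex[0]+V[...,1]*ex[1]; Y=V[...,0]*ey[0]+V[...,1]*ey[1]; Z=W[...,2]
    top=(Z>.06)&(Z<.083)
    # profile across the gap at ends (|y|>36) & stub top
    fx=top&(Z>.0745)&(abs(Y)>36e-3)&(abs(Y)<49e-3)
    x=np.sort(X[fx&(abs(X)<.09)]*1000); g=np.diff(x); 
    if len(x): i=np.argmax(g); print(c,"gap",x[i],x[i+1])
    st=(Z>.066)&(Z<.0745)&(abs(X-.005)<.018)&(abs(Y)<.06)
    if st.sum()>50: print("stub top",np.round(np.percentile(Z[st],[5,50,95]),4),np.round(np.percentile(Y[st]*1000,[1,99]),1),"X",np.round(np.percentile(X[st]*1000,[1,99]),1),cv2.minAreaRect((W[st][:,:2]*1000).astype(np.float32)))
    print([(n,np.round(x["at"],3),round(x["conf"],2)) for n in ("stub_open","offcut_mid") for x in robot.mark_of(c,n)[:2]])
    if c=="wrist": cv2.imwrite("pics/wfin.png",s["image"])
E
python3 fin.py
```

```text
t 30.9 tcp [0.5314 0.3368 0.2152] yhead 71.05 z [-0.  0. -1.] q [ 0.49  0.5   1.44  0.    1.21 -0.75] F [-0.3 -0.2  0.4] open 0.0007 gf 0.0
wrist gap -50.91375487809908 -50.5025338273544
stub top [0.0709 0.0721 0.0732] [-29.5  33.5] X [-12.9  22.7] ((590.2616577148438, 320.4384765625), (63.14317321777344, 35.87063980102539), 70.75238800048828)
[('stub_open', array([0.597, 0.348, 0.054]), 0.79), ('stub_open', array([0.589, 0.318, 0.052]), 0.53)]
scene gap -11.262974303600664 26.815797597832745
stub top [0.0685 0.0716 0.0738] [-44.9  45.2] X [-12.8  22.6] ((589.423095703125, 318.11529541015625), (97.9130859375, 35.85895538330078), 70.86053466796875)
[('stub_open', array([0.6  , 0.351, 0.046]), 0.92), ('stub_open', array([ 0.853, -0.133,  0.062]), 0.74), ('offcut_mid', array([ 0.57 , -0.328,  0.018]), 0.79)]
side gap -15.009042512900823 23.93075427373459
stub top [0.0705 0.0726 0.0742] [-32.1  31.1] X [-12.   22.6] ((589.7384643554688, 318.0263671875), (64.54570770263672, 35.37999725341797), 70.15657806396484)
[('stub_open', array([ 0.251, -0.325,  0.065]), 0.7), ('stub_open', array([0.598, 0.345, 0.052]), 0.64), ('offcut_mid', array([ 0.572, -0.327,  0.016]), 0.43), ('offcut_mid', array([0.584, 0.318, 0.001]), 0.26)]
```

View pics/wfin.png

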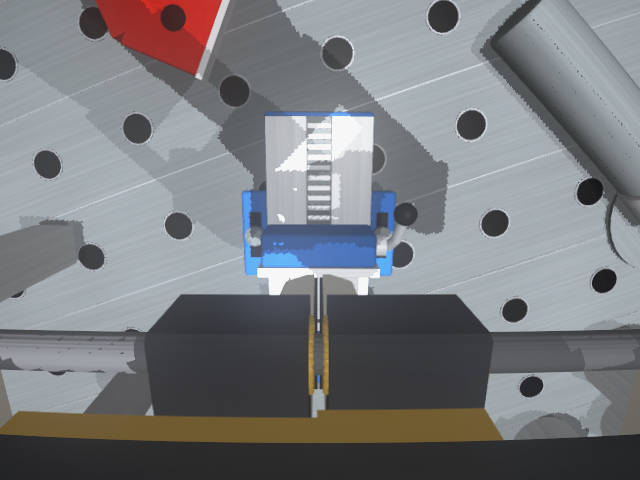

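Picture: the sliding jaw is up against the stub at about (318,270), and the gripper is clear above it. The measured opening is about 39–40 mm, the stub is flat and centred along the jaws, its open end is on the lever side, and the offcut is in the bin.

```bash
python3 -c "
from rig import robot
print(robot.sign_off())"
```

```text
the job is handed in; nothing more can be done
None
```

The job is handed in, with no verdict returned: the offcut is in the bin, and the stub was laid down, regripped by its ends and set in the vise, open end to the lever, with the sliding jaw closed on it (about 39–40 mm opening measured, about 31 s used).

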